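Stand the fallen cup on its coaster and hold the tea box open

TASK

Get tea ready for me: pick up the stoneware cup that has fallen on its side and, without dropping it, stand it upright, mouth up, in the middle of the cork coaster and let go of it. Then lift the hinged lid of the tea box and hold it half open, at 45 degrees, so that I can take a tea bag: the lid falls shut by itself, so finish while still holding it there. Leave the other things on the counter where they are.

Things in the scene. Friction and masses are not known exactly. Their poses are not given: they have to be found in the camera images.
- cup: dark grey stoneware cup lying on its side on the counter: straight-sided, no handle, 60 mm outer diameter, 95 mm long, wall 4 mm, 0.20 to 0.33 kg. Origin at the middle of its axis, 47.5 mm from either end, 30 mm above the counter while it lies; its z axis runs along the cup from the bottom to the open mouth (level at the start, to point up at the end). It may roll if nudged
- coaster: round cork coaster fixed to the counter, 110 mm diameter, 5 mm thick; origin at the centre of its underside, z up. The cup standing on it has its origin 52.5 mm above the counter
- tea_box: white tea box with rows of paper tea bags inside, fixed to the counter: 150 mm (its x) by 200 mm (its y) by 90 mm high without the lid; origin at the centre of its underside, x axis from its front (towards the robot) to its back, where the hinge is; z up
- tea_lid (a joint): angle of the tea box's wooden lid: 0 closed, positive as its front edge rises, 0.785 is 45 degrees, stop at 1.9. A plain loose hinge: the lid (150 x 200 x 10 mm, 0.22 to 0.45 kg) falls shut when let go below about 90 degrees
- lid_grip (a point): grip point in the lid's wooden grip block: an upright block near the lid's front edge, 24 mm wide (box y) by 26 mm (box x), 45 mm tall above the lid. The point is on its centre line, 28 mm above the lid's top, 128.5 mm above the counter when shut; it turns with the lid (z: lid normal, y: along the hinge). From the hinge, in the lid's frame, it lies 125 mm forward (-x) and 38 mm up
- lid_hinge (a point): point on the hinge line, in the middle of the box's back edge, level with the lid's underside, 90.5 mm above the counter; turns with the lid, its y axis is the hinge line
- salt_shaker: bystander: white ceramic salt shaker, 38 mm diameter, 72 mm tall, in the middle between the coaster and the tea box; origin at the centre of its underside
- pepper_mill: bystander: dark wooden pepper mill, 50 mm diameter, 155 mm tall, farther back; origin at the centre of its underside
- honey_jar: bystander: amber glass jar with a steel cap, 64 mm diameter, 85 mm tall, farther back; origin at the centre of its underside
- teaspoon: bystander: steel spoon, 140 mm long, lying flat near the robot; origin under the middle of it
- soap_bottle: bystander: white soap bottle with a red cap, 64 mm diameter, 200 mm tall, at the left side; origin at the centre of its underside
- spare_cup: bystander: a second, shorter stoneware cup already standing upright at the right side, 72 mm across the rim, 75 mm tall; origin at the centre of its underside
- spice_tin: bystander: small steel tin, 52 mm diameter, 55 mm tall, at the left side; origin at the centre of its underside

How it is judged:
On the way, in this order (a step that is already met when the one before it is completed fails the run):
1. the cup stands upright on the coaster, let go (angle between cup's own z axis and vertical below 0.12 rad and horizontal distance between cup and coaster below 0.03 m and height (world z) of cup between 0.048 and 0.058 m and contact force between cup and coaster above 0.5 N and contact force between cup and the fingers below 0.1 N and linear speed of cup below 0.03 m/s), for 0.3 s.
2. the robot holds the lid still at 45 degrees, within 6 degrees (value of joint tea_lid between 0.680678 and 0.890118 rad and velocity of joint tea_lid between -0.15 and 0.15 rad/s and (contact force between tea_lid and the fingers above 0.4 N or contact force between tea_lid and the arm above 0.4 N)), for 0.3 s.
At the end, for the whole second after the job is handed in: The cup stands mouth up (within 7 degrees) on the coaster, its axis within 30 mm of the coaster's centre, untouched by the fingers and at rest; the lid is still at 45 degrees open, within 6 degrees, held there by the robot with at least 0.4 N of contact (all of step 1 and all of step 2); the arm keeps its last pose, push and grip.
It fails at once if the cup is dropped or knocked over: it moves faster than 0.7 m/s without being held (linear speed of cup above 0.7 m/s and contact force between cup and the fingers below 0.1 N).
It fails at once if a bystander is moved by more than 40 mm (distance of any of salt_shaker, pepper_mill, honey_jar, teaspoon, soap_bottle, spare_cup, spice_tin from where it was at the start of the episode above 0.04 m).
It also fails if it takes over 59 s, if anything falls off the work surface, if the arm or the gripper's body presses on something with over 40 N, if the wrist force passes 120 N, or if a joint passes its speed limit or range.

ROBOT

A 6-joint arm with a two-finger parallel gripper is mounted at the origin on the work surface. World frame = base frame: x ahead of the robot, y to its left, z up, the work surface at z = 0. Lengths are in m, angles in rad, forces in N, time in s.
With the tool pointing down it reaches from about 0.25 to 0.725 m from the base axis. Payload 9.7 kg.
Tool frame: the origin (TCP) lies at the very end of the fingers, on their centre line; the grasp point (between the pads) lies 19 mm behind it; z points along the fingers, y is the line along which they close (so a half turn about z gives the same grasp; the last joint's range is limited). The gripper opens to 85 mm and grips with 20 to 120 N. Pads are 22 mm wide; open, the fingers measure 114 mm over their backs; the gripper's body (76 mm by 85 mm) begins 54 mm behind the grasp point. The pads swing forward as they close: fully open they stand 13 mm farther back than shut.
Start: joints at [1.101, 0.087, 0.176, 1.66, 0, 1.571], TCP at [0.249, 0.49, 0.231] pointing down, gripper open.
Joint ranges: [-3.13, 3.13], [-0.85, 1.81], [-1.15, 1.24], [-2.2, 2.28], [-1.44, 1.52], [-3.14, 3.14]. Speed limits (rad/s): [2.22, 2.22, 2.57, 3.14, 3.14, 3.14].

INTERFACE

Orientations are given as a unit quaternion [x, y, z, w].
In Python, from workcell import arm gives the robot as it stands.
- The arm moves only by the shell command python3 jog.py [OPENING] [FORCE], which reads ROWS from standard input. ROWS is a JSON list that holds a single list of rows (three levels of brackets), with 1 to 12 rows, each of 6 numbers: dx, dy, dz in m, then a rotation vector rx, ry, rz in rad; each row is the pose to reach, as a shift and turn from the pose commanded when the command began, along the tool's axes at that moment; what a row does not reach only later rows make up. A row lasts 1/12 s, in which the tool goes at most 0.0417 m and 0.125 rad, less where a joint would pass 70% of its speed; a pose out of reach is approached as far as the arm can. OPENING is the opening from 0.0 (shut) to 1.0 (fully open), set as the command begins (- or left out keeps the last). The fingers move at their own pace and stop on an object; FORCE is the grip in N (left out, the last holds). Time passes only in rows, so rows that do not move let the fingers close. It prints the time, the measured TCP pose, the force, the opening and the grip force at its end. Input that does not fit is refused with a message, and nothing moves.
- arm.read_state(): the state, without advancing time (a new reading comes with each control period).
- arm.camera(name): name is "scene" or "top" or "wrist"; returns a dict with "color" (400x640x3 uint8, blue, green, red), "fx", "fy", "cx", "cy" (pixels), "eye" and "attitude" of the camera in the world. Camera axes: x right, y up, looking along -z (the intrinsics and any distortion apply to the point x, -y, -z); pixel columns grow to the right and rows downward; lengths in m; the calibration is good to about 2 mm. The wrist camera is an equidistant fisheye: a pixel r from the principal point sees the ray r / f radians off the axis. A picture is of the moment at which its call begins. There is no depth.
- arm.hand_in(): hands the job in; it is judged then, once.
The state is a dict: "time": time; "q": joint angles; "qd": joint speeds; "tau": joint torques, N m; "tcp_pos": TCP position; "tcp_rot": TCP orientation; "force": force on the tool from outside, world axes, zero at the start; "moment": the same for the moment, N m; "grip_width": opening from 0.0 (shut) to 1.0 (fully open); "grip_force": force on a finger pad.
Only numpy, scipy, OpenCV 4.12 (cv2) and the standard library are available. Lean on these libraries where they do the work, as an engineer would, in place of code of your own. Each camera call takes 0.05 s, during which the arm holds its last target. There are 200 camera calls.

## Working session

There is one attempt and no reset: what is moved stays moved. The work goes in short steps, Python scripts to look and compute and a shell command to move; the robot and the scene stay as the last step left them, time stands still between calls to the robot, and variables do not carry over. Pictures are saved under pics/ and viewed, at most 10 in all, crops included, and the job is handed in when it is done.

```bash
ls; mkdir -p pics; python3 - <<'E'
from workcell import arm
import cv2
for n in("scene","top"):
    c=arm.camera(n); cv2.imwrite(f"pics/{n}0.png",c["color"]); print({k:v for k,v in c.items() if k!="color"})
print(arm.read_state())
E
```

```text
jog.py
pics
workcell.py
{'fx': 377.8224081072328, 'fy': 377.8224081072328, 'cx': 317.36155688484536, 'cy': 193.1730314830377, 'eye': array([ 1.40963754, -0.16652246,  0.63083052]), 'attitude': array([0.38076699, 0.31739108, 0.54726677, 0.67437265])}
{'fx': 406.0461409641263, 'fy': 406.0461409641263, 'cx': 323.0644294202921, 'cy': 191.2244301349235, 'eye': array([ 0.43379402, -0.00214741,  1.22635968]), 'attitude': array([ 0.04604107, -0.05168085, -0.70024005,  0.71054429])}
{'time': 0.1, 'q': array([1.10098202e+00, 8.73778060e-02, 1.75222424e-01, 1.65980521e+00,
       1.02446381e-05, 1.57078679e+00]), 'qd': array([ 0.00197177, -0.00144063,  0.00185226, -0.00044364, -0.00298434,
        0.00203429]), 'tau': array([-1.37617426e-03, -5.21560550e+01,  4.65654624e+01,  1.59692176e-02,
       -6.42320833e-05,  9.90247202e-06]), 'tcp_pos': array([0.24890025, 0.49022589, 0.23067361]), 'tcp_rot': array([ 2.32748012e-01,  9.72536901e-01, -5.64952375e-04, -1.40477355e-04]), 'force': array([-0.01121358,  1.13842219, -0.17835409]), 'moment': array([ 0.00145217, -0.00756622,  0.00973794]), 'grip_force': 0.0, 'grip_width': 1.0024948518079009}
```

View pics/top0.png

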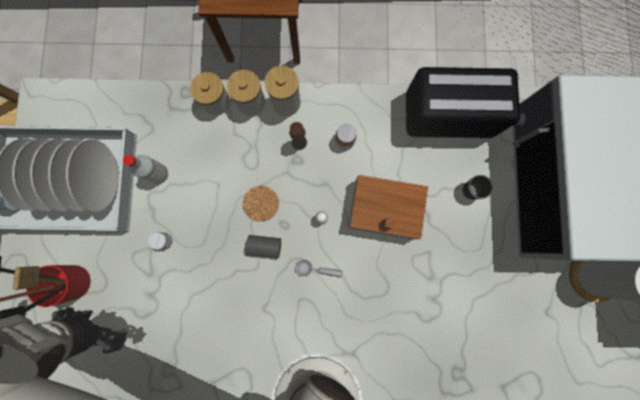

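View pics/scene0.png

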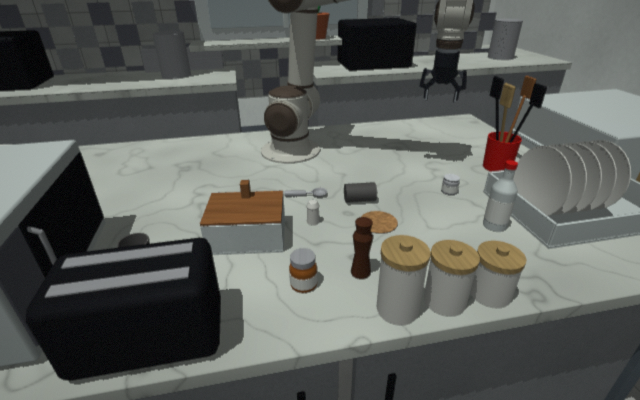

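The top view shows the cup at about (263,247), the coaster at (261,203), the salt shaker at (320,217) and the box with its lid at (388,207), with the grip block at (385,224). In the scene view the cup is at (360,192), the coaster at (379,222) and the grip block at (245,188). I'll zoom in for the mouth direction and exact edges.

```bash
python3 - <<'E'
import cv2,numpy as np
t=cv2.imread("pics/top0.png");s=cv2.imread("pics/scene0.png")
a=cv2.resize(t[165:285,235:435],None,fx=4,fy=4,interpolation=cv2.INTER_CUBIC)[:,:800]
cv2.imwrite("pics/topz.png",a)
b=cv2.resize(s[165:265,195:415],(792,360),interpolation=cv2.INTER_CUBIC)
cv2.imwrite("pics/scenez.png",b)
E
```

```text
(no output)
```

View pics/topz.png

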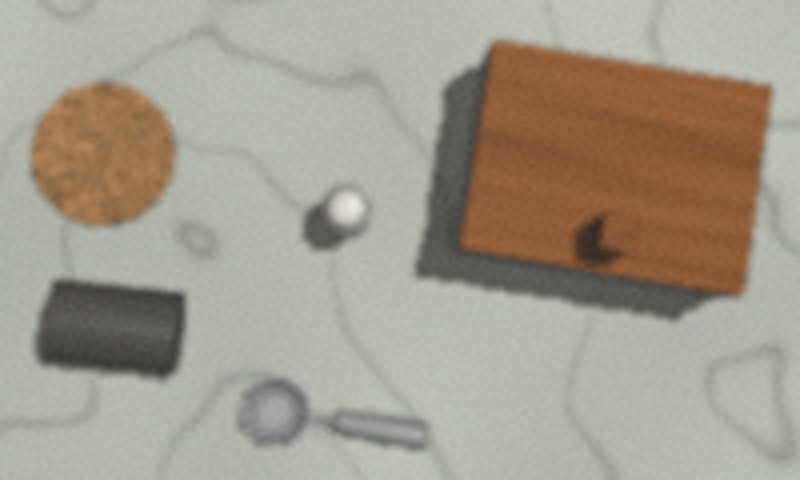

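View pics/scenez.png

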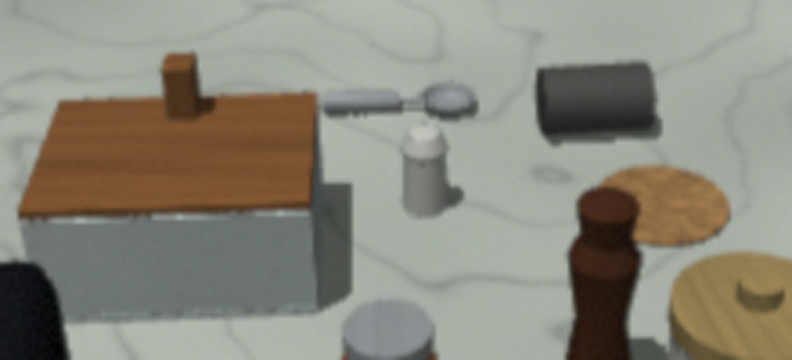

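The cup's dark end ellipse is at crop (543,102) in the scene view, on the robot's right (-y). That may be the mouth, and I'll confirm it with the wrist camera. In the top crop, the cup corners are (57,282), (185,293), (170,377) and (38,365), the coaster centre is (103,154), and the lid corners are (493,41), (771,87), (744,294) and (462,248).

```bash
cat > h.py <<'E'
import numpy as np
from scipy.spatial.transform import Rotation as R
K=dict(top=(406.046,323.064,191.224,[.43379402,-.00214741,1.22635968],[.04604107,-.05168085,-.70024005,.71054429]),
 scene=(377.8224,317.3616,193.173,[1.40963754,-.16652246,.63083052],[.38076699,.31739108,.54726677,.67437265]))
Z=dict(top=(235,165,4.),scene=(195,165,3.6))
def ray(n,p):
    f,cx,cy,e,a=K[n]; x0,y0,s=Z[n]; u=(p[0]+.5)/s-.5+x0; v=(p[1]+.5)/s-.5+y0
    d=R.from_quat(a).apply([(u-cx)/f,-(v-cy)/f,-1]); return np.array(e),d/np.linalg.norm(d)
def pl(n,p,z):
    e,d=ray(n,p); return e+d*(z-e[2])/d[2]
def tri(p,q):
    e1,d1=ray("top",p);e2,d2=ray("scene",q)
    t=np.linalg.lstsq(np.c_[d1,-d2],e2-e1,rcond=None)[0]
    a,b=e1+t[0]*d1,e2+t[1]*d2; return (a+b)/2,np.linalg.norm(a-b)
E
python3 - <<'E'
from h import *
np.set_printoptions(precision=4,suppress=True)
T=[(493,41),(771,87),(744,294),(462,248)]; S=[(309,207),(22,215),(60,101),(316,94)]
P=[]
for a,b in zip(T,S):
    p=tri(a,b);P.append(p[0]);print("lid",*p, pl("top",a,.1005),pl("scene",b,.1005))
print("coaster",*tri((103,154),(664,205)),pl("top",(103,154),.005),pl("scene",(664,205),.005))
for c in [(57,282),(185,293),(170,377),(38,365)]: print("cup",pl("top",c,.03))
m=np.mean([(57,282),(185,293),(170,377),(38,365)],0)
print("cup mid",m,*tri(m,(597,101)),pl("scene",(597,101),.03),pl("top",m,.03))
print("cupends scene",pl("scene",(546,103),.03),pl("scene",(645,98),.03))
q=np.mean([pl("top",a,.1005) for a in T],0);print("lid mid",q)
print("block top",pl("scene",(180,58),.1455),"salt top",*tri((348,207),(425,132)))
E
```

```text
lid [ 0.6393 -0.1083  0.0961] 0.0008593846309583842 [ 0.6386 -0.1075  0.1005] [ 0.6455 -0.1092  0.1005]
lid [ 0.6091 -0.3023  0.0983] 0.0025948383740835206 [ 0.6088 -0.303   0.1005] [ 0.613  -0.3004  0.1005]
lid [ 0.4639 -0.2807  0.1018] 0.00031438394879657267 [ 0.4639 -0.2812  0.1005] [ 0.4616 -0.2809  0.1005]
lid [ 0.4929 -0.0861  0.0997] 0.0005303192185977598 [ 0.4928 -0.0863  0.1005] [ 0.4942 -0.086   0.1005]
coaster [0.565  0.1791 0.004 ] 0.0016508773572367819 [0.5647 0.1781 0.005 ] [0.5664 0.1794 0.005 ]
cup [0.4674 0.2047 0.03  ]
cup [0.4607 0.1109 0.03  ]
cup [0.4    0.1201 0.03  ]
cup [0.4073 0.2161 0.03  ]
cup mid [112.5  329.25] [0.4337 0.1634 0.0273] 1.2663333789067069e-05 [0.438  0.1619 0.03  ] [0.4337 0.163  0.03  ]
cupends scene [0.4317 0.1179 0.03  ] [0.4422 0.2041 0.03  ]
lid mid [ 0.551  -0.1945  0.1005]
block top [ 0.4964 -0.1856  0.1455] salt top [ 0.5224 -0.0064  0.072 ] 0.0014933522889191903
```

```bash
cat >> h.py <<'E'
np.set_printoptions(precision=4,suppress=True)
m=np.array([-.074,-.997,0]); m/=np.linalg.norm(m); up=np.array([0,0,1.])
cup=np.array([.434,.163,.03]); coaster=np.array([.5652,.1787,0])
def frame(z,y):
    z=z/np.linalg.norm(z); return np.c_[np.cross(y,z),y,z]
def R0(a): return frame(-m*np.sin(a)-up*np.cos(a),np.array([-m[1],m[0],0]))
def row(grasp,Rt):  # row taking the grasp point to 'grasp' with attitude Rt
    from workcell import arm
    s=arm.read_state(); Rc=R.from_quat(s["tcp_rot"]).as_matrix()
    d=Rc.T@(np.asarray(grasp)+.019*Rt[:,2]-s["tcp_pos"]); r=R.from_matrix(Rc.T@Rt).as_rotvec()
    print("t",round(s["time"],2),"q",s["q"],"tcp",s["tcp_pos"],"F",s["force"],"w",round(s["grip_width"],3),s["grip_force"])
    print("row",np.r_[d,r].round(4).tolist(),"n",max(np.linalg.norm(d)/.0417,np.linalg.norm(r)/.125).round(1))
E
python3 - <<'E'
from h import *
A=R0(np.radians(30)); g=cup+.02*m; row(g-.12*A[:,2],A)
E
```

```text
t 0.1 q [1.101  0.0874 0.1752 1.6598 0.     1.5708] tcp [0.2489 0.4902 0.2307] F [-0.0112  1.1384 -0.1784] w 1.002 0.0
row [-0.3404, -0.2729, 0.1135, -0.3083, 0.4621, 1.1466] n 10.8
```

```bash
echo '[[[-0.34, -0.273, 0.05, -0.308, 0.462, 1.147], [-0.34, -0.273, 0.05, -0.308, 0.462, 1.147], [-0.34, -0.273, 0.05, -0.308, 0.462, 1.147], [-0.34, -0.273, 0.05, -0.308, 0.462, 1.147], [-0.34, -0.273, 0.05, -0.308, 0.462, 1.147], [-0.34, -0.273, 0.05, -0.308, 0.462, 1.147], [-0.34, -0.273, 0.05, -0.308, 0.462, 1.147], [-0.34, -0.273, 0.05, -0.308, 0.462, 1.147], [-0.34, -0.273, 0.05, -0.308, 0.462, 1.147], [-0.34, -0.273, 0.05, -0.308, 0.462, 1.147], [-0.34, -0.273, 0.05, -0.308, 0.462, 1.147], [-0.34, -0.273, 0.05, -0.308, 0.462, 1.147]]]' | python3 jog.py 1.0
python3 - <<'E'
from h import *
A=R0(np.radians(30)); g=cup+.02*m; row(g-.12*A[:,2],A)
from workcell import arm; import cv2
c=arm.camera("wrist"); cv2.imwrite("pics/w1.png",c["color"]); print({k:v for k,v in c.items() if k!="color"})
E
```

```text
time: 1.1
tcp_pos: [0.4295, 0.089, 0.1796]
tcp_rot: [0.711, 0.654, 0.19, -0.177]
force: [-0.0, 0.5, -0.4]
grip_width: 1.001
grip_force: 0.0
t 1.1 q [-0.1266 -0.2261 -0.2934  1.5318  0.5238  1.5193] tcp [0.4295 0.089  0.1796] F [-0.0254  0.4804 -0.35  ] w 1.001 0.0
row [-0.028, -0.0008, 0.0556, 0.0018, -0.0009, -0.0081] n 1.5
{'fx': 309.70691628693146, 'fy': 309.70691628693146, 'cx': 322.98806492879913, 'cy': 204.0398281078488, 'eye': array([0.4298, 0.086 , 0.3427]), 'attitude': array([ 0.1067, -0.003 , -0.0404,  0.9935])}
```

View pics/w1.png

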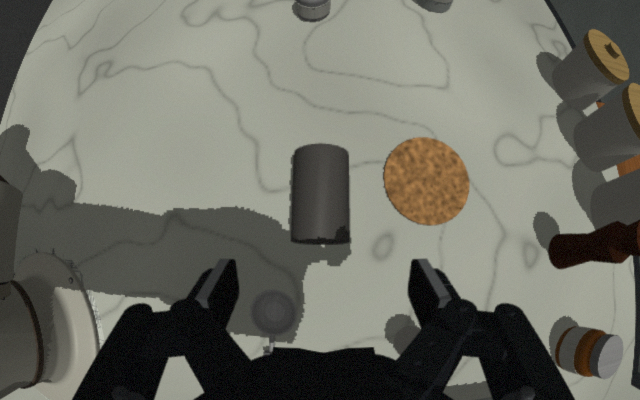

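The wrist view shows the cup from (292,145) to (350,242) and the coaster at about (426,181). The near (-y) end has a dark strip at its rim, around (335,238). I'll triangulate against the top view, then move lower for a clearer view of that end.

```bash
echo '[[[-0.028, -0.001, 0.04, 0, 0, -0.008], [-0.028, -0.001, 0.04, 0, 0, -0.008], [-0.028, -0.001, 0.04, 0, 0, -0.008]]]' | python3 jog.py
python3 - <<'E'
from h import *
from workcell import arm; import cv2
def wray(c,u,v):
    x,y=(u-c["cx"])/c["fx"],(v-c["cy"])/c["fy"]; r=np.hypot(x,y); k=np.sin(r)/r
    return np.array(c["eye"]),R.from_quat(c["attitude"]).apply([x*k,-y*k,-np.cos(r)])
c1=dict(fx=309.707,fy=309.707,cx=322.988,cy=204.04,eye=[.4298,.086,.3427],attitude=[.1067,-.003,-.0404,.9935])
for n,u,v,z in [("cupL",291.5,193,.03),("cupR",350,193,.03),("far end",321,145,.045),("near end",321,241,.045),("coaster",426.5,181,.005)]:
    e,d=wray(c1,u,v); print(n,e+d*(z-e[2])/d[2])
# heights: top + wrist
for n,p,w in [("coaster",(103,154),(426.5,181)),("cup mid",(112.5,329.25),(320.7,194))]:
    e1,d1=ray("top",p); e2,d2=wray(c1,*w); t=np.linalg.lstsq(np.c_[d1,-d2],e2-e1,rcond=None)[0]; print(n,e1+t[0]*d1,e2+t[1]*d2)
A=R0(np.radians(30)); g=cup+.02*m; row(g,A)
c=arm.camera("wrist"); cv2.imwrite("pics/w2.png",cv2.resize(c["color"][100:300,220:440],(660,600),interpolation=cv2.INTER_CUBIC)); print(c["eye"],c["attitude"])
E
```

```text
time: 1.4
tcp_pos: [0.4255, 0.0898, 0.1307]
tcp_rot: [0.705, 0.66, 0.189, -0.177]
force: [0.4, 0.8, -0.8]
grip_width: 0.999
grip_force: 0.0
cupL [0.4026 0.1682 0.03  ]
cupR [0.4635 0.1632 0.03  ]
far end [0.4373 0.2133 0.045 ]
near end [0.4294 0.1144 0.045 ]
coaster [0.5589 0.177  0.005 ]
coaster [ 0.5668  0.181  -0.0145] [ 0.5663  0.1822 -0.0144]
cup mid [0.4337 0.1611 0.0436] [0.4328 0.1612 0.0436]
t 1.4 q [-0.1257 -0.2241 -0.386   1.4437  0.5234  1.5022] tcp [0.4255 0.0898 0.1307] F [ 0.4387  0.7517 -0.7788] w 0.999 0.0
row [-0.004, 0.0036, 0.133, -0.0043, -0.0009, 0.0065] n 3.2
[0.4255 0.0868 0.2938] [ 0.1067 -0.0032 -0.0325  0.9938]
```

View pics/w2.png

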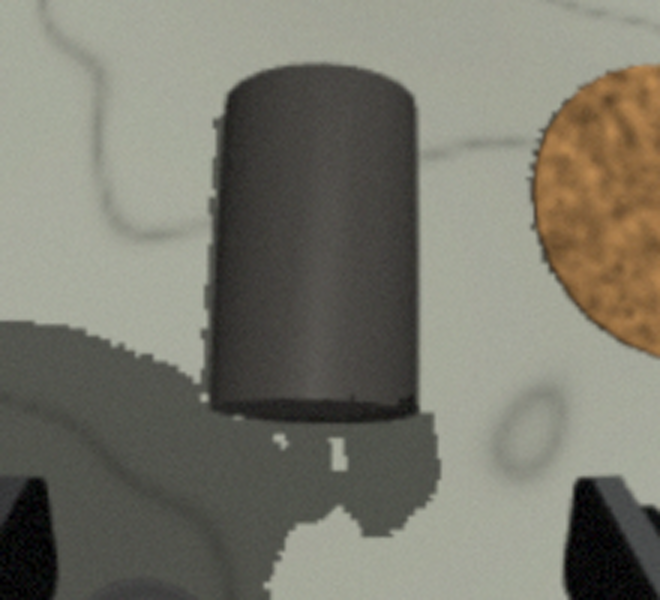

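The near end is a dark sliver at crop rows 400-422, partly in the gripper's shadow, so it is not conclusive. I'll check the grey values along the cup in the first, unshadowed scene picture.

```bash
python3 - <<'E'
import cv2
g=cv2.cvtColor(cv2.imread("pics/scene0.png"),6)
print(g[180:206,340:382])
E
```

```text
[[168 164 162 ... 172 170 171]
 [168 164 163 ... 169 170 170]
 [167 165 164 ... 167 167 166]
 ...
 [170 169 171 ... 168 167 167]
 [169 169 169 ... 166 168 168]
 [170 170 169 ... 166 167 167]]
```

```bash
python3 - <<'E'
import cv2
g=cv2.cvtColor(cv2.imread("pics/scene0.png"),6)
for r in g[181:205,341:382]: print(*r)
E
```

```text
164 163 167 171 173 171 171 171 171 171 172 170 171 171 169 170 169 169 169 168 168 168 169 168 164 158 157 158 157 151 150 152 151 156 167 171 172 172 169 170 170
165 164 168 169 170 169 166 160 159 161 159 153 153 154 154 154 150 149 149 149 146 145 145 144 140 122 122 125 122 107 105 107 109 122 155 169 170 170 167 167 166
164 166 165 152 144 143 141 124 124 127 123 110 110 110 110 108 97 96 96 92 86 86 84 83 81 79 81 81 79 76 76 77 77 88 127 164 167 165 162 161 163
163 164 159 106 79 83 83 80 79 81 80 79 78 77 79 77 75 77 76 77 74 74 73 74 74 74 74 73 74 75 73 76 75 78 102 151 161 160 159 163 167
164 166 156 83 55 72 74 75 76 75 76 74 76 74 75 77 77 74 75 76 76 75 76 77 75 75 76 74 74 76 75 76 76 77 90 126 155 158 162 167 169
162 166 154 69 50 71 76 78 76 78 77 76 77 78 77 76 78 76 77 77 77 77 77 77 76 77 78 77 78 77 77 78 78 77 86 120 155 162 166 169 171
161 166 144 64 49 69 78 80 78 78 79 78 78 78 78 79 79 78 77 79 79 76 79 79 77 78 78 78 78 78 78 77 77 77 83 113 160 166 168 170 172
164 162 131 59 48 69 77 80 78 80 79 78 81 79 80 80 79 79 78 79 78 78 79 80 78 78 78 76 77 76 77 
[... 1475 characters left out ...]

171 170 163 136 60 37 37 36 35 35 33 36 35 36 33 35 34 37 34 36 35 37 36 37 35 41 40 39 38 41 42 44 42 46 53 70 80 106 162 168 167
169 171 168 154 85 43 36 35 35 41 40 39 43 46 43 43 44 48 50 48 50 56 55 56 55 60 57 58 57 59 61 59 61 64 70 77 82 109 164 168 167
170 171 169 163 124 72 55 55 54 58 59 60 63 63 64 64 64 69 71 70 71 75 77 79 78 82 83 82 83 80 76 76 77 80 81 84 94 128 164 168 168
169 171 171 169 159 120 84 76 75 77 81 81 83 84 83 82 83 84 84 83 85 84 83 85 95 120 123 123 122 121 120 115 113 112 117 118 130 161 168 167 167
169 169 171 171 169 157 120 89 84 94 119 122 122 123 122 123 123 122 122 122 122 122 122 123 134 162 166 165 166 164 164 160 155 153 155 157 160 167 166 168 168
```

The grey values don't settle it. I'll look from the side, with the tool tilted 60°, before committing.

```bash
python3 - <<'E'
from h import *
A=R0(np.radians(60)); g=cup+.02*m; row(g-.17*A[:,2]+[0,0,.05],A)
E
```

```text
t 1.45 q [-0.1255 -0.2249 -0.3829  1.4449  0.5238  1.5023] tcp [0.4264 0.0899 0.1327] F [0.4664 1.0208 0.595 ] w 0.999 0.0
row [-0.0555, 0.0016, -0.0585, -0.004, 0.5225, 0.0073] n 4.2
```

```bash
echo '[[[-0.055, 0.002, -0.058, -0.004, 0.522, 0.007], [-0.055, 0.002, -0.058, -0.004, 0.522, 0.007], [-0.055, 0.002, -0.058, -0.004, 0.522, 0.007], [-0.055, 0.002, -0.058, -0.004, 0.522, 0.007], [-0.055, 0.002, -0.058, -0.004, 0.522, 0.007], [-0.055, 0.002, -0.058, -0.004, 0.522, 0.007], [-0.055, 0.002, -0.058, -0.004, 0.522, 0.007]]]' | python3 jog.py
python3 - <<'E'
from h import *
from workcell import arm; import cv2
A=R0(np.radians(25)); g=cup+.02*m; row(g-.10*A[:,2],A)
c=arm.camera("wrist"); cv2.imwrite("pics/w3.png",cv2.resize(c["color"][150:320,210:430],(792,600),interpolation=cv2.INTER_CUBIC)); print(c["eye"],c["attitude"])
E
```

```text
time: 2.03
tcp_pos: [0.4246, 0.0122, 0.1556]
tcp_rot: [0.635, 0.59, 0.366, -0.339]
force: [0.6, 0.4, 0.6]
grip_width: 0.999
grip_force: 0.0
t 2.03 q [-0.5221  0.1436 -0.2411  1.8257  0.8946  0.8082] tcp [0.4246 0.0122 0.1556] F [0.634  0.4208 0.6258] w 0.999 0.0
row [0.0035, -0.0019, 0.11, 0.0011, -0.6084, -0.0002] n 4.9
[ 0.4184 -0.071   0.2956] [ 0.3586 -0.0135 -0.0344  0.9328]
```

View pics/w3.png

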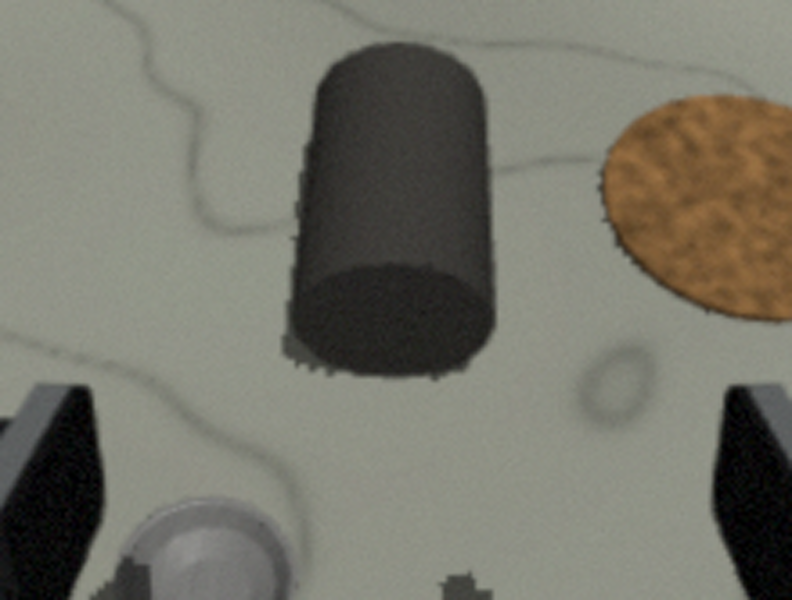

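The end facing the camera (disc centre about (393,320)) is a uniform flat disc with no 4 mm rim ring or hollow. It looks like the bottom, so the mouth would be at +y. I'll check from the +y side, which is the side to grasp from if that's right.

```bash
sed -i 's/^m=.*/m=np.array([.074,.997,0]); m\/=np.linalg.norm(m); up=np.array([0,0,1.])/; s/^def R0.*/def R0(a): return frame(-m*np.sin(a)-up*np.cos(a),np.array([m[1],-m[0],0]))/' h.py
python3 - <<'E'
from h import *
A=R0(0); row(cup+[0,0.05,.22],A)
E
```

```text
t 2.08 q [-0.5212  0.1414 -0.2412  1.8251  0.8944  0.8084] tcp [0.4246 0.0125 0.1563] F [ 0.092  -0.4233  0.7047] w 1.004 0.0
row [0.1656, -0.0053, 0.1358, 0.0026, -1.0435, 0.0015] n 8.3
```

```bash
echo '[[[0.166, -0.005, 0.136, 0, -1.043, 0], [0.166, -0.005, 0.136, 0, -1.043, 0], [0.166, -0.005, 0.136, 0, -1.043, 0], [0.166, -0.005, 0.136, 0, -1.043, 0], [0.166, -0.005, 0.136, 0, -1.043, 0], [0.166, -0.005, 0.136, 0, -1.043, 0], [0.166, -0.005, 0.136, 0, -1.043, 0], [0.166, -0.005, 0.136, 0, -1.043, 0], [0.166, -0.005, 0.136, 0, -1.043, 0], [0.166, -0.005, 0.136, 0, -1.043, 0], [0.166, -0.005, 0.136, 0, -1.043, 0]]]' | python3 jog.py
python3 - <<'E'
from h import *
A=R0(np.radians(45)); g=cup+.02*m; row(g-.15*A[:,2]+[0,0,.05],A)
E
```

```text
time: 3.0
tcp_pos: [0.4335, 0.2163, 0.2337]
tcp_rot: [0.732, 0.682, 0.004, 0.002]
force: [0.1, 1.6, 0.3]
grip_width: 1.0
grip_force: 0.0
t 3.0 q [ 0.4639 -0.077   0.016   1.6555 -0.002   2.1055] tcp [0.4335 0.2163 0.2337] F [0.1023 1.6298 0.3396] w 1.0 0.0
row [0.0594, 0.0041, 0.0612, 0.009, -0.7879, -0.0] n 6.3
```

```bash
echo '[[[0.059, 0.004, 0.061, 0.009, -0.788, 0], [0.059, 0.004, 0.061, 0.009, -0.788, 0], [0.059, 0.004, 0.061, 0.009, -0.788, 0], [0.059, 0.004, 0.061, 0.009, -0.788, 0], [0.059, 0.004, 0.061, 0.009, -0.788, 0], [0.059, 0.004, 0.061, 0.009, -0.788, 0], [0.059, 0.004, 0.061, 0.009, -0.788, 0], [0.059, 0.004, 0.061, 0.009, -0.788, 0]]]' | python3 jog.py
python3 - <<'E'
from h import *
from workcell import arm; import cv2
A=R0(np.radians(30)); g=cup+.02*m; row(g-.10*A[:,2],A)
c=arm.camera("wrist"); cv2.imwrite("pics/w4.png",cv2.resize(c["color"],(640,400))); print(c["eye"],c["attitude"])
E
```

```text
time: 3.67
tcp_pos: [0.4418, 0.2731, 0.1682]
tcp_rot: [0.677, 0.628, -0.284, 0.258]
force: [-0.4, -0.0, 0.1]
grip_width: 1.006
grip_force: 0.0
t 3.67 q [ 0.8016  0.577   0.4525  2.1068 -0.4638  2.6087] tcp [0.4418 0.2731 0.1682] F [-0.3952 -0.0228  0.0996] w 1.006 0.0
row [0.013, 0.001, 0.0834, -0.0082, 0.263, 0.0016] n 2.1
[0.4545 0.4295 0.2137] [-0.521   0.0233 -0.0307  0.8527]
```

View pics/w4.png

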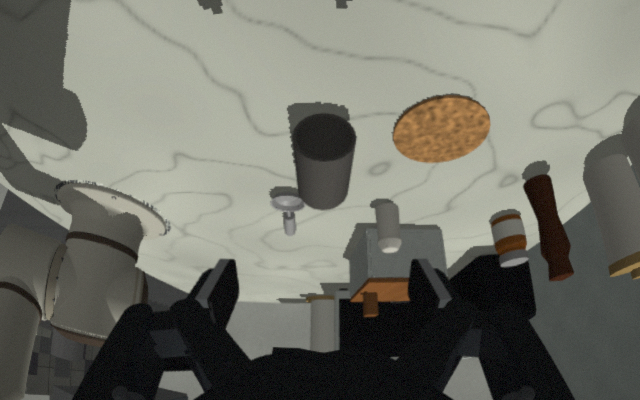

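The +y end (disc at about (323,136)) appears to have a lighter rim around a darker interior. I'll check with a grey profile along with the same for the other end, and get the grasp row.

```bash
python3 - <<'E'
import cv2
g=cv2.GaussianBlur(cv2.cvtColor(cv2.imread("pics/w4.png"),6),(3,3),0)
print(*g[135,286:362]); print(*g[105:175,323]); 
w=cv2.cvtColor(cv2.imread("pics/w3.png"),6); print(*w[320,280:510:5])
from h import *
A=R0(np.radians(30)); row(cup+.02*m-.06*A[:,2],A)
E
```

```text
170 171 170 160 133 93 61 45 40 37 35 31 28 28 30 31 32 33 32 32 33 33 32 34 35 35 35 35 35 34 34 33 34 35 35 34 33 32 34 36 35 34 35 36 36 35 34 34 34 34 34 34 34 34 35 33 32 33 34 32 30 29 30 32 32 32 34 37 50 87 135 164 173 175 175 174
80 79 79 79 80 80 78 71 58 46 39 36 35 35 35 35 34 33 33 33 33 34 33 33 35 35 35 34 34 33 32 33 33 34 35 36 35 35 35 34 33 33 34 35 36 36 36 35 34 33 34 34 35 36 37 42 56 71 75 74 75 75 75 75 75 74 75 76 76 75
146 119 59 37 38 34 36 36 37 32 35 36 38 35 38 31 33 35 33 38 38 39 32 34 29 36 35 39 37 37 36 35 32 37 36 38 33 39 39 34 38 31 36 87 143 140
t 3.72 q [ 0.8002  0.5728  0.4517  2.1052 -0.4631  2.6068] tcp [0.4422 0.2727 0.1697] F [ 0.1449 -0.2099  0.8962] w 0.999 0.0
row [0.0242, 0.0009, 0.1228, -0.0074, 0.2588, 0.0003] n 3.0
```

```bash
python3 - <<'E'
import cv2,numpy as np
f=lambda a:np.clip((cv2.cvtColor(a,6).astype(float)-22)*9,0,255).astype('uint8')
a=cv2.resize(cv2.GaussianBlur(cv2.imread("pics/w4.png"),(3,3),0)[100:175,280:365],(400,353),interpolation=3)
b=cv2.resize(cv2.GaussianBlur(cv2.imread("pics/w3.png"),(9,9),0)[230:406,290:490],(400,353))
cv2.imwrite("pics/cmp.png",np.hstack([f(a),f(b)]))
E
```

```text
(no output)
```

View pics/cmp.png

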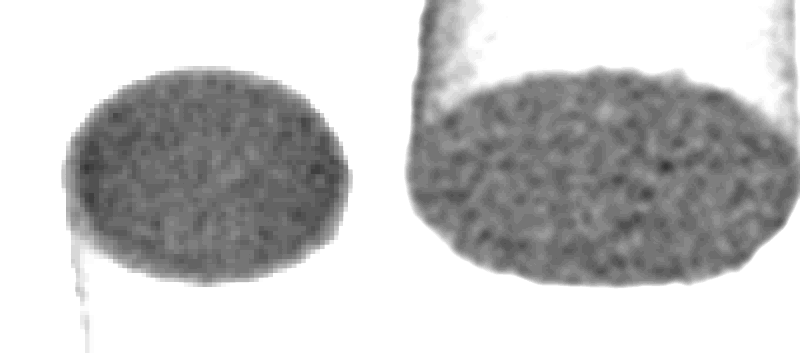

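The left panel is the +y end, which has a lighter thin rim and darker inner flanks, so it is hollow. The right panel is the -y end, perfectly uniform, so it is the base. The mouth is at +y and I'll grasp from there.

```bash
echo '[[[0.024, 0.001, 0.123, -0.007, 0.259, 0], [0.024, 0.001, 0.123, -0.007, 0.259, 0], [0.024, 0.001, 0.123, -0.007, 0.259, 0], [0.024, 0.001, 0.123, -0.007, 0.259, 0], [0.024, 0.001, 0.123, -0.007, 0.259, 0], [0.024, 0.001, 0.123, -0.007, 0.259, 0]]]' | python3 jog.py
python3 - <<'E'
from h import *
A=R0(np.radians(30)); row(cup+.02*m,A)
E
```

```text
time: 4.22
tcp_pos: [0.4377, 0.2014, 0.0686]
tcp_rot: [0.709, 0.656, -0.188, 0.176]
force: [0.1, 1.2, 0.5]
grip_width: 0.996
grip_force: 0.0
t 4.22 q [ 0.6536  0.2604 -0.0326  1.6413 -0.3819  2.3728] tcp [0.4377 0.2014 0.0686] F [0.0943 1.1966 0.4919] w 0.996 0.0
row [0.003, -0.0009, 0.0617, 0.0015, -0.0026, -0.0037] n 1.5
```

```bash
echo '[[[0.003, -0.001, 0.02, 0, 0, -0.003], [0.003, -0.001, 0.04, 0, 0, -0.003], [0.003, -0.001, 0.055, 0, 0, -0.003], [0.003, -0.001, 0.0615, 0, 0, -0.003], [0.003, -0.001, 0.0615, 0, 0, -0.003], [0.003, -0.001, 0.0615, 0, 0, -0.003]]]' | python3 jog.py
echo '[[[0, 0, 0, 0, 0, 0], [0, 0, 0, 0, 0, 0], [0, 0, 0, 0, 0, 0], [0, 0, 0, 0, 0, 0], [0, 0, 0, 0, 0, 0], [0, 0, 0, 0, 0, 0], [0, 0, 0, 0, 0, 0], [0, 0, 0, 0, 0, 0], [0, 0, 0, 0, 0, 0], [0, 0, 0, 0, 0, 0]]]' | python3 jog.py 0 45
```

```text
time: 4.72
tcp_pos: [0.4352, 0.175, 0.013]
tcp_rot: [0.707, 0.658, -0.189, 0.176]
force: [0.4, 0.5, 0.3]
grip_width: 1.001
grip_force: 0.0
time: 5.55
tcp_pos: [0.4349, 0.175, 0.0129]
tcp_rot: [0.707, 0.658, -0.19, 0.176]
force: [-0.9, 2.8, 8.0]
grip_width: 0.697
grip_force: 47.0
```

```bash
cat >> h.py <<'E'
Rg=R.from_quat([.707,.658,-.19,.176]).as_matrix()
off=Rg.T@(cup-np.array([.4349,.175,.0129])); mt=Rg.T@m  # cup centre from TCP and cup axis, tool axes
def place(psi,h,xy=None):
    u=np.array([np.cos(psi),np.sin(psi),0]); y=np.cross(u,up)
    F,_=R.align_vectors([up,y],[mt,[0,1,0]],weights=[np.inf,1]); F=F.as_matrix()
    c=np.r_[coaster[:2] if xy is None else xy,h]; return c-F@off-.019*F[:,2],F
E
python3 - <<'E'
from h import *
print(off,mt)
A=R.from_quat([.707,.658,-.19,.176]).as_matrix(); row(np.array([.4349,.175,.0129])-.019*A[:,2]+[0,0,.12],A)
g,F=place(.6,.1525); print(g,F[:,2]); row(g,F)
E
```

```text
[-0.019  -0.0001 -0.0088] [ 0.8658  0.002  -0.5003]
t 5.55 q [ 0.6191  0.2537 -0.1519  1.5177 -0.3958  2.3323] tcp [0.4349 0.175  0.0129] F [-0.9021  2.7606  7.9599] w 0.697 47.045703110497925
row [-0.06, -0.0001, -0.1039, 0.0013, -0.0002, 0.0004] n 2.9
[0.5657 0.1791 0.174 ] [ 0.7152  0.4881 -0.5003]
t 5.55 q [ 0.6191  0.2537 -0.1519  1.5177 -0.3958  2.3323] tcp [0.4349 0.175  0.0129] F [-0.9021  2.7606  7.9599] w 0.697 47.045703110497925
row [-0.0555, 0.143, -0.1432, -0.259, 1.4534, 0.9586] n 14.1
```

```bash
echo '[[[-0.008, 0, -0.013, 0, 0, 0], [-0.02, 0, -0.035, 0, 0, 0], [-0.035, 0, -0.06, 0, 0, 0], [-0.05, 0, -0.085, 0, 0, 0], [-0.06, 0, -0.104, 0, 0, 0], [-0.06, 0, -0.104, 0, 0, 0], [-0.06, 0, -0.104, 0, 0, 0]]]' | python3 jog.py
python3 - <<'E'
from h import *
g,F=place(.6,.1525);row(g,F)
E
```

```text
time: 6.13
tcp_pos: [0.4351, 0.1749, 0.1323]
tcp_rot: [0.707, 0.658, -0.189, 0.176]
force: [-1.2, -0.6, -3.1]
grip_width: 0.701
grip_force: 49.0
t 6.13 q [ 0.6187  0.1906  0.0096  1.742  -0.3957  2.3323] tcp [0.4351 0.1749 0.1323] F [-1.2395 -0.6387 -3.1072] w 0.701 49.0000262138183
row [0.0044, 0.1429, -0.0397, -0.2588, 1.453, 0.9582] n 14.1
```

Held, with a weight of about 3 N. Now I'll turn the cup upright over the coaster.

```bash
echo '[[[0, 0.01, -0.003, -0.018, 0.1, 0.066], [0.0, 0.02, -0.006, -0.036, 0.2, 0.132], [0.001, 0.03, -0.008, -0.053, 0.3, 0.198], [0.001, 0.04, -0.011, -0.071, 0.4, 0.264], [0.002, 0.05, -0.014, -0.089, 0.5, 0.33], [0.002, 0.06, -0.017, -0.107, 0.6, 0.396], [0.002, 0.07, -0.02, -0.125, 0.7, 0.462], [0.003, 0.08, -0.022, -0.142, 0.8, 0.528], [0.003, 0.09, -0.025, -0.16, 0.9, 0.594], [0.003, 0.1, -0.028, -0.178, 1.0, 0.66], [0.004, 0.11, -0.031, -0.196, 1.1, 0.726], [0.004, 0.12, -0.034, -0.214, 1.2, 0.792]]]' | python3 jog.py
python3 - <<'E'
from h import *
g,F=place(.6,.1525);row(g,F)
E
```

```text
time: 7.13
tcp_pos: [0.5555, 0.1857, 0.1572]
tcp_rot: [0.854, 0.35, 0.374, -0.092]
force: [-0.6, -0.0, -2.6]
grip_width: 0.699
grip_force: 49.1
t 7.13 q [ 0.1672 -0.542  -0.7184  0.6585  0.3236  2.6571] tcp [0.5555 0.1857 0.1572] F [-0.6111 -0.0177 -2.632 ] w 0.699 49.12047686202776
row [0.0179, 0.0147, 0.0097, -0.0443, 0.2529, 0.163] n 2.4
```

```bash
echo '[[[0.008, 0.007, 0.005, -0.022, 0.12, 0.08], [0.018, 0.015, 0.01, -0.044, 0.24, 0.163], [0.018, 0.015, 0.01, -0.044, 0.253, 0.163], [0.018, 0.015, 0.01, -0.044, 0.253, 0.163], [0.018, 0.015, 0.01, -0.044, 0.253, 0.163]]]' | python3 jog.py
python3 - <<'E'
from h import *
g,F=place(.6,.06);row(g,F)
from workcell import arm; import cv2
t=arm.camera("top")["color"]; s=arm.camera("scene")["color"]; w=arm.camera("wrist")["color"]
b=lambda a,x0,y0,wd,ht:cv2.resize(a[y0:y0+ht,x0:x0+wd],(400,300),interpolation=3)
import numpy as np
o=np.vstack([np.hstack([b(t,200,140,120,90),b(s,310,120,120,90)]),np.hstack([b(w,220,180,200,150),b(w,0,0,640,400)])])
cv2.imwrite("pics/up.png",np.clip(o.astype(float)*1.5,0,255).astype('uint8'))
E
```

```text
time: 7.55
tcp_pos: [0.5789, 0.1884, 0.1629]
tcp_rot: [0.829, 0.259, 0.475, -0.146]
force: [-0.2, 0.5, -1.5]
grip_width: 0.7
grip_force: 49.1
t 7.55 q [ 0.1312 -0.6346 -0.9204  0.2967  0.4002  2.8853] tcp [0.5789 0.1884 0.1629] F [-0.1626  0.452  -1.497 ] w 0.7 49.12574130943243
row [-0.0782, -0.0001, 0.0463, -0.0012, 0.0073, 0.0034] n 2.2
```

View pics/up.png

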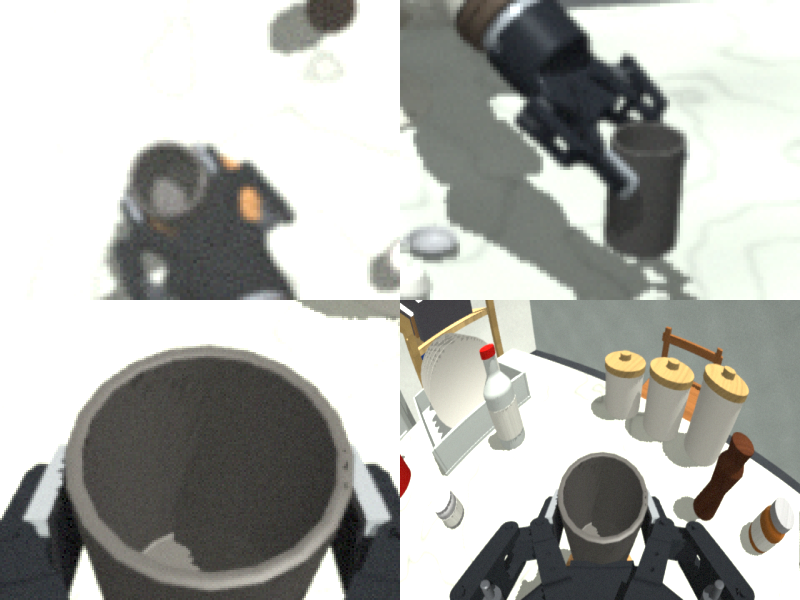

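All four panels show the cup mouth up, with its rim centre at top-crop (168,182), gripped evenly and held over the coaster. I'll check its position from that rim centre and begin lowering.

```bash
python3 - <<'E'
import h; from h import *
h.Z["top"]=(200,140,400/120)
print(h.pl("top",(168,182),.2),coaster)
E
echo '[[[-0.02, 0, 0.012, 0, 0.007, 0.003], [-0.04, 0, 0.024, 0, 0.007, 0.003], [-0.06, 0, 0.036, 0, 0.007, 0.003], [-0.078, 0, 0.046, 0, 0.007, 0.003], [-0.078, 0, 0.046, 0, 0.007, 0.003], [-0.078, 0, 0.046, 0, 0.007, 0.003]]]' | python3 jog.py
python3 - <<'E'
from h import *
g,F=place(.6,.0525);row(g,F)
E
```

```text
[0.5661 0.1764 0.2   ] [0.5652 0.1787 0.    ]
time: 8.2
tcp_pos: [0.5806, 0.1889, 0.0745]
tcp_rot: [0.827, 0.257, 0.478, -0.148]
force: [0.2, 0.7, -0.6]
grip_width: 0.697
grip_force: 49.1
t 8.2 q [ 0.1301 -0.5163 -1.0448  0.0449  0.4037  2.8913] tcp [0.5806 0.1889 0.0745] F [ 0.2355  0.7131 -0.6297] w 0.697 49.14336692883371
row [-0.0093, -0.0003, 0.0038, -0.0015, -0.0017, 0.0003] n 0.2
```

```bash
echo '[[[-0.003, 0, 0.0015, 0, 0, 0], [-0.0055, 0, 0.003, 0, 0, 0], [-0.0055, 0, 0.003, 0, 0, 0], [-0.0055, 0, 0.003, 0, 0, 0]]]' | python3 jog.py
echo '[[[-0.001, 0, 0.0005, 0, 0, 0], [-0.0017, 0, 0.001, 0, 0, 0], [-0.0017, 0, 0.001, 0, 0, 0]]]' | python3 jog.py
python3 - <<'E'
from h import *
g,F=place(.6,.0525);row(g,F)
E
```

```text
time: 8.53
tcp_pos: [0.5811, 0.1887, 0.0701]
tcp_rot: [0.826, 0.257, 0.48, -0.147]
force: [-0.5, -0.6, -1.5]
grip_width: 0.702
grip_force: 49.2
time: 8.78
tcp_pos: [0.5808, 0.1886, 0.0673]
tcp_rot: [0.826, 0.257, 0.48, -0.147]
force: [-0.7, -0.3, -0.8]
grip_width: 0.699
grip_force: 49.1
t 8.78 q [ 0.1295 -0.5027 -1.0551  0.0175  0.4041  2.8917] tcp [0.5808 0.1886 0.0673] F [-0.7288 -0.2655 -0.8328] w 0.699 49.120913579827175
row [-0.0031, -0.0006, 0.0002, -0.0005, -0.0048, 0.0009] n 0.1
```

```bash
for i in 1; do echo '[[[-0.001, 0, 0.0005, 0, 0, 0], [-0.0017, 0, 0.001, 0, 0, 0], [-0.0017, 0, 0.001, 0, 0, 0], [-0.0017, 0, 0.001, 0, 0, 0]]]' | python3 jog.py; done
echo '[[[-0.001, 0, 0.0005, 0, 0, 0], [-0.001, 0, 0.0005, 0, 0, 0], [-0.001, 0, 0.0005, 0, 0, 0]]]' | python3 jog.py
```

```text
time: 9.12
tcp_pos: [0.5815, 0.1892, 0.0673]
tcp_rot: [0.825, 0.257, 0.481, -0.148]
force: [-3.8, -0.2, 5.1]
grip_width: 0.698
grip_force: 49.5
time: 9.37
tcp_pos: [0.5819, 0.1894, 0.0674]
tcp_rot: [0.824, 0.257, 0.482, -0.148]
force: [-7.3, 0.3, 10.7]
grip_width: 0.702
grip_force: 49.7
```

Contact made. I'll relieve the press slightly, then open.

```bash
echo '[[[0.0015, 0, -0.0008, 0, 0, 0], [0.0015, 0, -0.0008, 0, 0, 0], [0.0015, 0, -0.0008, 0, 0, 0]]]' | python3 jog.py - 20
echo '[[[0, 0, 0, 0, 0, 0], [0, 0, 0, 0, 0, 0], [0, 0, 0, 0, 0, 0], [0, 0, 0, 0, 0, 0], [0, 0, 0, 0, 0, 0], [0, 0, 0, 0, 0, 0]]]' | python3 jog.py 1.0
python3 - <<'E'
from h import *
from workcell import arm; import cv2
s=arm.read_state(); print(s["tcp_pos"],s["force"],s["q"]); t=arm.camera("scene")["color"]; cv2.imwrite("pics/s5.png",t)
E
```

```text
time: 9.62
tcp_pos: [0.5814, 0.1889, 0.0672]
tcp_rot: [0.825, 0.257, 0.481, -0.148]
force: [-1.3, 1.2, 5.1]
grip_width: 0.7
grip_force: 49.3
time: 10.12
tcp_pos: [0.5806, 0.1885, 0.0654]
tcp_rot: [0.826, 0.256, 0.479, -0.147]
force: [-1.0, -0.4, 0.1]
grip_width: 1.001
grip_force: 0.0
[0.5806 0.1885 0.0654] [-0.9967 -0.3851  0.1279] [ 0.1294 -0.4995 -1.0569  0.0136  0.4039  2.8918]
```

```bash
echo '[[[0, 0, -0.015, 0, 0, 0], [0, 0, -0.035, 0, 0, 0], [0, 0, -0.06, 0, 0, 0], [0, 0, -0.09, 0, 0, 0], [0, 0, -0.12, 0, 0, 0], [0, 0, -0.14, 0, 0, 0], [0, 0, -0.14, 0, 0, 0], [0, 0, -0.14, 0, 0, 0]]]' | python3 jog.py
cat >> h.py <<'E'
al=-.151; bx=np.array([np.cos(al),np.sin(al),0]); by=np.array([-np.sin(al),np.cos(al),0])
hinge=np.array([.6251,-.2058,.0905])
def lid(th,b=np.pi/4,h=None):
    h=hinge if h is None else h
    n=bx*np.sin(th)+up*np.cos(th); f=bx*np.cos(th)-up*np.sin(th)  # lid normal, lid x
    g=h-.125*f+.038*n; p=b-th; z=bx*np.sin(p)-up*np.cos(p); return g,frame(z,-by)
E
python3 - <<'E'
from h import *
g,F=lid(0); row(g-.12*F[:,2]+[0,0,.04],F)
from workcell import arm; import cv2
t=arm.camera("scene")["color"]; cv2.imwrite("pics/s6.png",t)
g1=cv2.cvtColor(t,6)[190:230,365:395]
w=arm.camera("top"); cv2.imwrite("pics/t6.png",w["color"])
# cup rim in top view: dark blob centroid
g2=cv2.cvtColor(w["color"],6); m_=(g2<75).astype('uint8'); n,l,st,ce=cv2.connectedComponentsWithStats(m_)
for i in range(1,n):
    if st[i][4]>60 and 220<ce[i][0]<420 and 120<ce[i][1]<300: print(st[i],ce[i])
E
```

```text
time: 10.83
tcp_pos: [0.5124, 0.1133, 0.131]
tcp_rot: [0.828, 0.262, 0.472, -0.154]
force: [0.1, 0.3, -0.6]
grip_width: 0.997
grip_force: 0.0
t 10.83 q [-0.0943 -0.8468 -1.0594  0.4489  0.6004  2.7356] tcp [0.5124 0.1133 0.131 ] F [ 0.0751  0.2818 -0.5502] w 0.997 0.0
row [-0.0234, 0.1884, -0.2575, -0.6126, -0.2385, 0.4652] n 7.7
[290 123  16  27 317] [297.3691 136.1451]
[335 136  18  11  62] [342.8065 142.7097]
[245 189  19  17 192] [254.3438 195.9219]
[244 196  25  20 154] [256.9481 207.8571]
[ 262  216   64   67 1587] [295.7309 248.4468]
[379 219  11  13  76] [382.7763 225.7763]
[316 275  34  30 692] [331.7645 288.6604]
```

```bash
python3 - <<'E'
import h; from h import *
h.Z["top"]=(0,0,1); print("rim", h.pl("top",(254.3,197),.1))
g,F=lid(0,np.radians(30)); row(g+[0,0,.11],F)
E
```

```text
rim [0.5714 0.1816 0.1   ]
t 10.93 q [-0.0921 -0.8466 -1.0611  0.4486  0.6003  2.7357] tcp [0.5117 0.1144 0.1295] F [ 0.0539  0.87   -0.0725] w 0.999 0.0
row [-0.008, 0.2456, -0.1997, -0.5528, -0.4853, 0.5465] n 7.6
```

```bash
echo '[[[0, 0.03, -0.03, 0, 0, 0], [-0.001, 0.06, -0.05, -0.08, -0.07, 0.08], [-0.002, 0.09, -0.08, -0.16, -0.14, 0.16], [-0.003, 0.12, -0.1, -0.24, -0.21, 0.24], [-0.005, 0.15, -0.125, -0.32, -0.28, 0.32], [-0.006, 0.18, -0.15, -0.4, -0.35, 0.39], [-0.007, 0.21, -0.175, -0.47, -0.42, 0.47], [-0.008, 0.246, -0.2, -0.553, -0.485, 0.547], [-0.008, 0.246, -0.2, -0.553, -0.485, 0.547], [-0.008, 0.246, -0.2, -0.553, -0.485, 0.547], [-0.008, 0.246, -0.2, -0.553, -0.485, 0.547]]]' | python3 jog.py
python3 - <<'E'
from h import *
g,F=lid(0,np.radians(30)); row(g+[0,0,.11],F); print(g)
from workcell import arm; import cv2
c=arm.camera("wrist"); cv2.imwrite("pics/w7.png",c["color"]); print({k:v for k,v in c.items() if k!="color"})
import pickle; pickle.dump(c,open("w7.pkl","wb"))
# where block's parts should project
f=c["fx"]; A=R.from_quat(c["attitude"]).inv()
def proj(P):
    p=A.apply(np.asarray(P)-c["eye"]); th=np.arccos(-p[2]/np.linalg.norm(p)); q=np.array([p[0],-p[1]])/np.hypot(p[0],p[1])*th*f; return q+[c["cx"],c["cy"]]
for dx in(-.013,.013):
  for dy in(-.012,.012): print(dx,dy,proj(g+dx*bx+dy*by+[0,0,.017]))
for dx in(0,-.15):
  for dy in(-.1,.1): print("lid",dx,dy,proj(hinge+dx*bx+dy*by+[0,0,.01]))
o=cv2.cvtColor(c["color"],6)
E
```

```text
time: 11.85
tcp_pos: [0.5115, -0.1879, 0.2216]
tcp_rot: [0.963, -0.072, 0.258, 0.019]
force: [0.2, -0.5, -0.5]
grip_width: 1.0
grip_force: 0.0
t 11.85 q [-0.4238 -0.4443 -0.4071  1.1014  0.1374  2.902 ] tcp [ 0.5115 -0.1879  0.2216] F [ 0.2194 -0.4669 -0.4782] w 1.0 0.0
row [-0.0002, 0.0006, -0.0006, -0.0024, 0.0004, 0.0018] n 0.0
[ 0.5015 -0.187   0.1285]
{'fx': 309.70691628693146, 'fy': 309.70691628693146, 'cx': 322.98806492879913, 'cy': 204.0398281078488, 'eye': array([ 0.5085, -0.1872,  0.3847]), 'attitude': array([-0.0697,  0.0792,  0.7531, -0.6494])}
-0.013 -0.012 [340.3776 295.1819]
-0.013 0.012 [308.9866 295.0943]
0.013 -0.012 [340.4068 261.6107]
0.013 0.012 [309.1909 261.5191]
lid 0 -0.1 [422.6585 149.7381]
lid 0 0.1 [227.0107 149.0904]
lid -0.15 -0.1 [430.3422 300.5786]
lid -0.15 0.1 [218.4362 299.9594]
```

No viewings left, so I'll check the lid numerically by segmenting the wood in the wrist image and comparing its corners with the predictions.

```bash
python3 - <<'E'
from h import *
import cv2,pickle
c=pickle.load(open("w7.pkl","rb")); im=c["color"]; hsv=cv2.cvtColor(im,40)
mk=((hsv[...,0]<20)&(hsv[...,1]>90)&(hsv[...,2]>45)).astype('uint8')
n,l,st,ce=cv2.connectedComponentsWithStats(mk); i=1+np.argmax(st[1:,4]); print(st[i],ce[i])
ct=max(cv2.findContours((l==i).astype('uint8'),0,2)[0],key=cv2.contourArea); ap=cv2.approxPolyDP(cv2.convexHull(ct),6,True)[:,0]; print(ap.tolist())
def wray(u,v):
    x,y=(u-c["cx"])/c["fx"],(v-c["cy"])/c["fy"]; r=np.hypot(x,y); k=np.sin(r)/r
    return np.array(c["eye"]),R.from_quat(c["attitude"]).apply([x*k,-y*k,-np.cos(r)])
for p in ap:
    e,d=wray(*p); print(p,e+d*(.1005-e[2])/d[2])
print("pred",[hinge+a*bx+b*by for a in(0,-.15) for b in(-.1,.1)])
g=cv2.cvtColor(im,6); s=cv2.GaussianBlur(im,(3,3),0)
for r in(270,280,290): print(r,*s[r,290:360,2])
print("col",*s[240:312,325,2])
E
```

```text
[  220   152   209   155 29832] [323.987  226.7033]
[[421, 154], [428, 259], [410, 304], [236, 303], [220, 257], [228, 153]]
[421 154] [ 0.6057 -0.3017  0.1005]
[428 259] [ 0.5015 -0.2862  0.1005]
[410 304] [ 0.4628 -0.2617  0.1005]
[236 303] [ 0.4875 -0.1015  0.1005]
[220 257] [ 0.5324 -0.0913  0.1005]
[228 153] [ 0.6356 -0.1078  0.1005]
pred [array([ 0.6101, -0.3047,  0.0905]), array([ 0.6401, -0.1069,  0.0905]), array([ 0.4618, -0.2821,  0.0905]), array([ 0.4918, -0.0844,  0.0905])]
270 133 133 132 132 133 134 133 133 133 133 133 133 133 132 131 131 131 129 115 96 95 110 124 132 136 137 138 138 137 137 137 137 136 137 137 138 139 140 140 140 139 138 137 137 137 137 135 128 118 112 118 127 131 132 132 132 132 132 132 132 132 131 132 132 133 134 133 131 132 133
280 133 134 133 133 134 133 132 133 126 103 78 66 64 65 65 64 64 65 65 73 90 109 122 131 135 135 135 134 133 133 134 134 134 133 134 136 136 135 134 133 132 131 129 129 130 129 127 122 112 107 117 130 134 135 134 133 133 133 133 133 133 132 132 133 133 133 134 134 133 133
290 129 128 128 127 127 127 128 127 127 122 102 75 62 61 62 62 61 62 65 74 91 109 121 127 127 126 125 124 124 125 125 125 125 125 125 125 126 126 126 127 128 129 131 132 133 135 134 130 122 115 118 124 126 126 126 125 125 125 126 126 125 125 124 125 125 125 124 124 124 125
col 131 130 130 129 130 132 133 134 137 138 139 139 140 141 141 140 139 139 140 140 138 135 132 130 124 113 111 118 127 134 138 139 139 137 136 136 136 135 135 135 136 136 134 130 128 127 127 127 126 126 125 125 125 126 127 124 116 103 85 69 66 74 89 106 123 127 115 100 91 88 87 87
```

The block edges at columns 310 and 339 match laterally. In depth it sits about 3 mm nearer the robot than predicted, so I'll shift the hinge estimate by 2.5 mm and descend.

```bash
echo "hinge=hinge-.0025*bx" >> h.py; python3 - <<'E'
from h import *
g,F=lid(0,np.radians(30)); row(g+[0,0,.002],F)
E
```

```text
t 11.9 q [-0.4239 -0.4455 -0.4083  1.1014  0.1376  2.9018] tcp [ 0.5111 -0.1877  0.2214] F [-1.3539 -0.2768 -0.7359] w 0.999 0.0
row [-0.0559, 0.0008, 0.0917, -0.0026, 0.0002, 0.0019] n 2.6
```

```bash
echo '[[[-0.014, 0, 0.023, 0, 0, 0], [-0.028, 0, 0.046, 0, 0, 0], [-0.042, 0, 0.069, 0, 0, 0], [-0.052, 0.001, 0.085, 0, 0, 0], [-0.056, 0.001, 0.092, -0.002, 0, 0.002], [-0.056, 0.001, 0.092, -0.002, 0, 0.002], [-0.056, 0.001, 0.092, -0.002, 0, 0.002]]]' | python3 jog.py
echo '[[[0, 0, 0, 0, 0, 0], [0, 0, 0, 0, 0, 0], [0, 0, 0, 0, 0, 0], [0, 0, 0, 0, 0, 0], [0, 0, 0, 0, 0, 0], [0, 0, 0, 0, 0, 0], [0, 0, 0, 0, 0, 0], [0, 0, 0, 0, 0, 0], [0, 0, 0, 0, 0, 0], [0, 0, 0, 0, 0, 0], [0, 0, 0, 0, 0, 0], [0, 0, 0, 0, 0, 0]]]' | python3 jog.py 0 40
python3 - <<'E'
from h import *
b=np.radians(30)
for d in(0,15,30,45): g,F=lid(np.radians(d),b); print(d); row(g,F)
E
```

```text
time: 12.48
tcp_pos: [0.5086, -0.1892, 0.1158]
tcp_rot: [0.963, -0.074, 0.259, 0.02]
force: [-0.9, 1.1, 0.7]
grip_width: 1.001
grip_force: 0.0
time: 13.48
tcp_pos: [0.5089, -0.1885, 0.116]
tcp_rot: [0.963, -0.073, 0.259, 0.019]
force: [-3.6, 10.1, 6.5]
grip_width: 0.276
grip_force: 40.6
0
t 13.48 q [-0.4271 -0.4535 -0.6173  0.8987  0.1382  2.9025] tcp [ 0.5089 -0.1885  0.116 ] F [-3.6487 10.0864  6.5462] w 0.276 40.64577877521515
row [-0.0025, -0.0004, 0.0031, -0.0012, -0.0016, -0.0014] n 0.1
15
t 13.48 q [-0.4271 -0.4535 -0.6173  0.8987  0.1382  2.9025] tcp [ 0.5089 -0.1885  0.116 ] F [-3.6487 10.0864  6.5462] w 0.276 40.64577877521515
row [0.0204, -0.0004, -0.0173, -0.0013, -0.2634, -0.0013] n 2.1
30
t 13.48 q [-0.4271 -0.4535 -0.6173  0.8987  0.1382  2.9025] tcp [ 0.5089 -0.1885  0.116 ] F [-3.6487 10.0864  6.5462] w 0.276 40.64577877521515
row [0.0477, -0.0005, -0.0312, -0.0015, -0.5252, -0.0011] n 4.2
45
t 13.48 q [-0.4271 -0.4535 -0.6173  0.8987  0.1382  2.9025] tcp [ 0.5089 -0.1885  0.116 ] F [-3.6487 10.0864  6.5462] w 0.276 40.64577877521515
row [0.0778, -0.0005, -0.0375, -0.0017, -0.787, -0.0009] n 6.3
```

```bash
python3 - <<'E'
from h import *
from workcell import arm
s=arm.read_state(); C=R.from_quat(s["tcp_rot"]).as_matrix(); v=s["tcp_pos"]-hinge
for d in range(5,50,5):
    Q=R.from_rotvec(by*np.radians(d)).as_matrix(); print(d,(C.T@(Q@v-v)).round(4),R.from_matrix(C.T@Q@C).as_rotvec().round(4))
E
```

```text
5 [ 0.0073 -0.     -0.0072] [-0.0001 -0.0873  0.0001]
10 [ 0.0152 -0.     -0.0138] [-0.0002 -0.1745  0.0002]
15 [ 0.0236 -0.0001 -0.0197] [-0.0004 -0.2618  0.0003]
20 [ 0.0325 -0.0001 -0.0248] [-0.0005 -0.3491  0.0004]
25 [ 0.0418 -0.0001 -0.0292] [-0.0006 -0.4363  0.0005]
30 [ 0.0515 -0.0001 -0.0327] [-0.0007 -0.5236  0.0006]
35 [ 0.0614 -0.0001 -0.0353] [-0.0009 -0.6109  0.0007]
40 [ 0.0715 -0.0001 -0.0371] [-0.001  -0.6981  0.0008]
45 [ 0.0817 -0.0002 -0.0379] [-0.0011 -0.7854  0.0009]
```

```bash
echo '[[[0.0036, 0, -0.0037, 0, -0.0436, 0], [0.0073, 0, -0.0072, 0, -0.0873, 0], [0.0112, 0, -0.0106, 0, -0.131, 0], [0.0152, 0, -0.0138, 0, -0.1745, 0], [0.0194, 0, -0.0168, 0, -0.218, 0], [0.0236, 0, -0.0197, 0, -0.262, 0], [0.028, 0, -0.0223, 0, -0.3055, 0], [0.0325, 0, -0.0248, 0, -0.349, 0], [0.0325, 0, -0.0248, 0, -0.349, 0]]]' | python3 jog.py
python3 - <<'E'
from h import *
from workcell import arm
s=arm.read_state(); C=R.from_quat(s["tcp_rot"]).as_matrix(); v=s["tcp_pos"]-hinge; print(s["force"],s["moment"],s["q"])
for d in range(5,30,5):
    Q=R.from_rotvec(by*np.radians(d)).as_matrix(); print(d,(C.T@(Q@v-v)).round(4))
E
```

```text
time: 14.23
tcp_pos: [0.5243, -0.1908, 0.1536]
tcp_rot: [0.993, -0.076, 0.085, 0.005]
force: [-10.2, 8.5, 6.8]
grip_width: 0.273
grip_force: 42.9
[-10.1943   8.4694   6.8481] [1.6778 1.7971 0.3804] [-0.3687 -0.0793 -0.1526  1.3311  0.0385  2.9285]
5 [ 0.0072 -0.     -0.0073]
10 [ 0.0151 -0.     -0.0139]
15 [ 0.0234 -0.0001 -0.0199]
20 [ 0.0323 -0.0001 -0.0251]
25 [ 0.0416 -0.0001 -0.0294]
```

```bash
echo '[[[0.0036, 0, -0.0037, 0, -0.0436, 0], [0.0072, 0, -0.0073, 0, -0.0873, 0], [0.0111, 0, -0.0107, 0, -0.131, 0], [0.0151, 0, -0.0139, 0, -0.1745, 0], [0.0192, 0, -0.017, 0, -0.218, 0], [0.0234, 0, -0.0199, 0, -0.262, 0], [0.0278, 0, -0.0226, 0, -0.3055, 0], [0.0323, 0, -0.0251, 0, -0.349, 0], [0.037, 0, -0.0273, 0, -0.393, 0], [0.0416, 0, -0.0294, 0, -0.436, 0], [0.0416, 0, -0.0294, 0, -0.436, 0], [0.0416, 0, -0.0294, 0, -0.436, 0]]]' | python3 jog.py
python3 - <<'E'
from h import *
from workcell import arm
import cv2
s=arm.read_state(); C=R.from_quat(s["tcp_rot"]).as_matrix(); print(s["force"],s["moment"],s["q"])
z=C[:,2]; print("tool pitch deg (start +30)",np.degrees(np.arctan2(z@bx,-z[2])))
v=s["tcp_pos"]-hinge; v0=np.array([.5089,-.1885,.116])-hinge
print("angle from TCP",np.degrees(np.arctan2(v[2],-v@bx)-np.arctan2(v0[2],-v0@bx)))
g=s["tcp_pos"]-.019*z-hinge; print("angle from grip point",np.degrees(np.arctan2(g[2],-g@bx)-np.arctan2(.038,.125)),np.linalg.norm(g),np.hypot(.125,.038))
for n in("scene","top"): cv2.imwrite(f"pics/{n}9.png",arm.camera(n)["color"])
E
```

```text
time: 15.23
tcp_pos: [0.5596, -0.1963, 0.1893]
tcp_rot: [0.988, -0.076, -0.131, -0.011]
force: [-4.5, 7.7, 3.9]
grip_width: 0.271
grip_force: 45.8
[-4.5169  7.7344  3.9479] [ 1.5512  0.9497 -0.245 ] [-0.3178  0.4635  0.5253  1.893  -0.0406  2.982 ]
tool pitch deg (start +30) -15.092975383910122
angle from TCP 44.69409706105674
angle from grip point 46.4653799762865 0.13102684834798686 0.13064838307457158
```

Lid is at about 45-46°. Now a quick numeric check of the cup in both images.

```bash
python3 - <<'E'
from h import *
import cv2
for n,box in(("scene",(340,150,80,90)),("top",(230,170,60,60))):
    im=cv2.imread(f"pics/{n}9.png"); x,y,w,h=box; hs=cv2.cvtColor(im,40)[y:y+h,x:x+w]
    mk=((hs[...,2]<105)&(hs[...,1]<70)).astype('uint8'); k,l,st,ce=cv2.connectedComponentsWithStats(mk)
    for i in range(1,k):
        if st[i][4]>80: print(n,"blob x,y,w,h",st[i][:4]+[x,y,0,0],st[i][4])
    f,cx,cy,e,a=K[n]; pts=[coaster+[.03*np.cos(t),.03*np.sin(t),z] for z in(.005,.1) for t in np.linspace(0,6.28,40)]
    p=R.from_quat(a).inv().apply(np.array(pts)-e); u=cx-f*p[:,0]/p[:,2]; v=cy+f*p[:,1]/p[:,2]
    print("pred",u.min(),v.min(),np.ptp(u),np.ptp(v))
from workcell import arm; s=arm.read_state(); print(s["time"],s["qd"],s["force"])
E
echo '[[[0, 0, 0, 0, 0, 0], [0, 0, 0, 0, 0, 0], [0, 0, 0, 0, 0, 0], [0, 0, 0, 0, 0, 0], [0, 0, 0, 0, 0, 0], [0, 0, 0, 0, 0, 0]]]' | python3 jog.py
```

```text
scene blob x,y,w,h [340 150  29  17] 406
scene blob x,y,w,h [370 189  24  38] 746
pred 368.2452204852847 187.58927988542797 23.960166233068662 39.882989694688746
top blob x,y,w,h [245 188  24  24] 423
pred 244.4885186532973 188.5958450352048 25.61430838538658 24.25186332804722
15.3333 [-0.0022 -0.0084 -0.0109 -0.0087  0.0009 -0.0003] [-3.4091  7.9752  3.2182]
time: 15.83
tcp_pos: [0.5593, -0.1962, 0.1891]
tcp_rot: [0.989, -0.076, -0.13, -0.011]
force: [-2.6, 8.4, 1.1]
grip_width: 0.274
grip_force: 45.6
```

The cup's outline matches the predicted upright, centred outline within 2 px in both views, and the lid is steady. Handing in.

```bash
python3 -c "
from workcell import arm
print(arm.hand_in())"
```

```text
the job is handed in; nothing more can be done
None
```

The cup is standing mouth up in the middle of the coaster, released, and the gripper is holding the tea box lid at about 45 degrees; I handed the job in at about 16 s, and the hand-in gave no verdict.

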